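# Step the heating range selector to green and switch the pump on

### The job

On the black range selector, push the upright amber tab sideways with a fingertip so that the dial clicks round and rests pointing at the green mark. Then push the amber toggle on the switch post all the way down to start the pump. Only push: do not pinch the tab, and leave the loose parts standing about where they are.

Things in the scene. Friction and masses are not known exactly. Their poses are not given: they have to be found in the camera images.
- selector_base: fixed black round thermostat base, 156 mm across, 36 mm high; origin: centre of its underside, on the dial's vertical axis. A 50 mm wide, 26 mm high outlet with a brass stub sticks out along its +x, to 135 mm from the axis. Five round colour marks lie on its top: white always straight along -x, the others at 0.6 and 1.2 rad to either side of it
- selector (a joint): angle of the grey dial (100 mm across, flat top 50 mm above the ledge), rad, counter-clockwise from above positive; 0 points at white (the start); stops at -1.4 and 1.4. It clicks: it rests at -1.2, -0.6, 0, 0.6 and 1.2, one mark each, and once past halfway between two rests it springs on to the next. Peak push at the tab about 3 N
- selector_aim (a point): the point that the dial points at: 36 mm above the ledge, 64 mm from the axis in the direction of the tab; it lies on the centre of a mark when the dial points at it
- tab_mid (a point): top centre of the upright amber tab on the dial, 77 mm above the ledge, 39 mm from the axis. The tab turns with the dial and stands on its flat top: 26 mm long radially (26 to 52 mm from the axis), 12 mm thick across (the way it is pushed), 27 mm tall (50 to 77 mm above the ledge)
- mark_green: the green mark, the target: disc 18 mm across, 2 mm thick; origin: centre of its underside, 36 mm above the ledge, 64 mm from the dial's axis. Blue, green, yellow and red marks (same size) change places between runs; white stays in the middle
- switch_post: fixed grey upstand 50 mm deep (x), 130 mm wide (y), 95 mm high; its front looks along its own -x, roughly towards the robot, and carries a white switch plate with the toggle; origin: at the foot of the front face, middle of its width
- toggle (a joint): angle of the amber toggle, rad: 0 = up (off; leans 0.5 rad above level), 1.0 = fully down (on; 0.5 rad below level), stops at both. It stays where it is left; turning it takes about 2 N near the tip
- toggle_tip (a point): middle of the free end of the amber toggle, a bar 45 mm long, 26 mm wide and 14 mm thick that sticks out of the front of the switch post and swings up and down. Its pivot is level, along the post's y, 8 mm in front of the post's front face, 62 mm above the ledge; this point is 45 mm from the pivot
- puck: loose white sensor puck, 60 mm across, 22 mm high; origin: centre of its underside; leave alone
- pocket: loose stainless immersion pocket standing on its head, 92 mm tall, 38 mm across at the foot; origin: centre of its underside; leave alone
- spacer_a: loose blue nylon pipe spacer, ring 34 mm across, 30 mm high; origin: centre of its underside; leave alone
- spacer_b: a second spacer like spacer_a; leave alone
- cap: loose brass cap, 40 mm across, 37 mm high; origin: centre of its underside; leave alone
- screwdriver: loose screwdriver lying along its x, handle to -x; leave alone

How it is judged:
By the outcome, as a careful person would: the job done as asked, in the order asked, and still so for the second after the job is handed in, with the robot touching nothing.
It also fails if it takes over 42 s, if anything falls off the work surface, if the arm or the gripper's body presses on something with over 40 N, if the wrist force passes 120 N, or if a joint passes its speed limit or range.

### The arm

A 6-joint arm with a two-finger parallel gripper is mounted at the origin on the work surface. World frame = base frame: x ahead of the robot, y to its left, z up, the work surface at z = 0. Lengths are in m, angles in rad, forces in N, time in s.
With the tool pointing down it reaches from about 0.3 to 0.875 m from the base axis. Payload 6.4 kg.
Tool frame: the origin (TCP) lies at the very end of the fingers, on their centre line; the grasp point (between the pads) lies 19 mm behind it; z points along the fingers, y is the line along which they close (so a half turn about z gives the same grasp; the last joint's range is limited). The gripper opens to 85 mm and grips with 20 to 120 N. Pads are 22 mm wide; open, the fingers measure 114 mm over their backs; the gripper's body (76 mm by 85 mm) begins 54 mm behind the grasp point. The pads swing forward as they close: fully open they stand 13 mm farther back than shut.
Start: joints at [0.965, 0.181, 1.607, -0, 1.354, -0.206], TCP at [0.224, 0.53, 0.231] pointing down, gripper open.
Joint ranges: [-2.99, 2.99], [-0.89, 2.07], [0.3, 2.58], [-1.14, 4.28], [0, 2.63], [-3.12, 3.12]. Speed limits (rad/s): [2.57, 2.57, 3.01, 3.14, 3.14, 3.14].

### API

Orientations are given as a unit quaternion [w, x, y, z].
In Python, from bench import ctrl gives the robot as it stands.
- The arm moves only by the shell command python3 jog.py 'ROWS'. ROWS is a JSON list of rows, 1 to 10 of them, each written [[dx, dy, dz], [rx, ry, rz], opening]: dx, dy, dz in m, then a rotation vector rx, ry, rz in rad, then the opening from 0.0 (shut) to 1.0 (fully open); each row is the pose to reach, as a shift and turn from the pose commanded when the command began, along the tool's axes at that moment; what a row does not reach only later rows make up. A row lasts 1/8 s, in which the tool goes at most 0.0625 m and 0.188 rad, less where a joint would pass 70% of its speed; a pose out of reach is approached as far as the arm can. The fingers move at their own pace and stop on an object; the grip force is fixed at half the most. Time passes only in rows, so rows that do not move let the fingers close. It prints the time, the measured TCP pose, the force, the opening and the grip force at its end. Input that does not fit is refused with a message, and nothing moves.
- ctrl.get_obs(): the state, without advancing time (a new reading comes with each control period).
- ctrl.camera(name): name is "side" or "top" or "wrist"; returns the picture (400x640x3 uint8, blue, green, red); there is no depth.
- ctrl.camera_params(name): a dict with "fovy" (degrees; the focal length in pixels is half the picture's height over the tangent of half this angle, whatever the lens; pixels are square), "cx", "cy" (the principal point, pixels), "view" (4x4, takes a point from world to camera coordinates). Camera axes: x right, y up, looking along -z (the intrinsics and any distortion apply to the point x, -y, -z); pixel columns grow to the right and rows downward; lengths in m; the calibration is good to about 2 mm. The wrist camera is an equidistant fisheye: a pixel r from the principal point sees the ray r / f radians off the axis. A picture is of the moment at which its call begins: read the wrist's pose just before it. camera_params takes no time and is no camera call; for the wrist camera it gives the pose at the moment of the call.
- ctrl.hand_in(): hands the job in; it is judged then, once.
The state is a dict: "time_s": time; "q": joint angles; "dq": joint speeds; "joint_efforts": joint torques, N m; "eef_pos": TCP position; "eef_rot": TCP orientation; "wrist_force": force on the tool from outside, world axes, zero at the start; "torque": the same for the moment, N m; "opening": opening from 0.0 (shut) to 1.0 (fully open); "grasp_force": force on a finger pad.
Only numpy, scipy, OpenCV 4.12 (cv2) and the standard library are available. Lean on these libraries where they do the work, as an engineer would, in place of code of your own. Each camera call takes 0.05 s, during which the arm holds its last target. There are 200 camera calls.

## Working session

There is one attempt and no reset: what is moved stays moved. The work goes in short steps, Python scripts to look and compute and a shell command to move; the robot and the scene stay as the last step left them, time stands still between calls to the robot, and variables do not carry over. Pictures are saved under pics/ and viewed, at most 10 in all, crops included, and the job is handed in when it is done.

```bash
mkdir -p pics; ls
python3 - <<'E'
from bench import ctrl
import cv2,numpy as np
for n in("top","side"):
    cv2.imwrite(f"pics/{n}0.png",ctrl.camera(n)); p=ctrl.camera_params(n); print(n,p["fovy"],p["cx"],p["cy"],np.round(p["view"],3).tolist(),[k for k in p])
o=ctrl.get_obs();print(o["time_s"],o["eef_pos"],o["eef_rot"])
E
```

```text
bench.py
jog.py
pics
top 47.701992430921145 313.92411105995075 194.11763244654446 [[-0.018, -1.0, 0.018, -0.019], [0.991, -0.016, 0.133, -0.569], [-0.133, 0.02, 0.991, -1.387], [0.0, 0.0, 0.0, 1.0]] ['fovy', 'cx', 'cy', 'view']
side 57.33916409894401 317.2007708204882 205.6323251219962 [[-0.834, -0.552, -0.003, 0.432], [0.407, -0.618, 0.673, -0.291], [-0.373, 0.56, 0.74, -0.724], [0.0, 0.0, 0.0, 1.0]] ['fovy', 'cx', 'cy', 'view']
0.1 [0.22348798 0.52923354 0.23045735] [-3.16764614e-04  1.98570711e-01  9.80086233e-01 -7.40072033e-04]
```

View pics/top0.png

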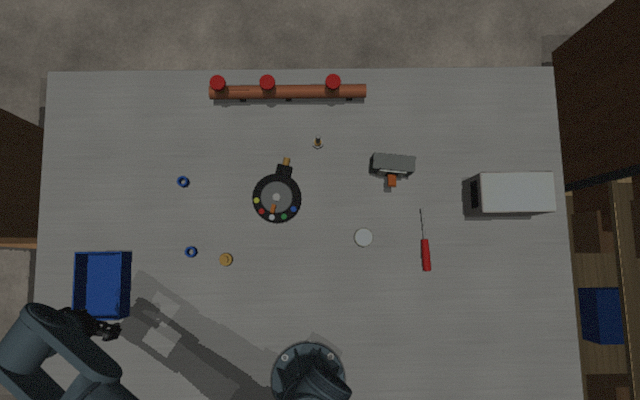

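View pics/side0.png

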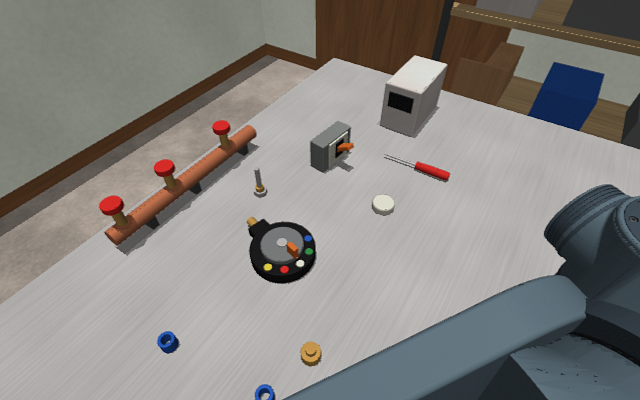

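The top view shows the dial at about (276,197), the tab near (273,208), white at (271,217), green at (284,216) one step to the right (-y, so +0.6), and the toggle at (391,181). The side view shows the dial at (282,245), the tab at (292,249), green at (309,251), and the toggle at (345,147). Next I'll triangulate the coloured blobs.

```bash
cat > h.py <<'E'
import cv2,numpy as np
from bench import ctrl
def ray(n,uv):
    p=ctrl.camera_params(n);V=np.array(p["view"]);f=200/np.tan(np.radians(p["fovy"]/2))
    d=V[:3,:3].T@np.array([(uv[0]-p["cx"])/f,-(uv[1]-p["cy"])/f,-1]);return -V[:3,:3].T@V[:3,3],d/np.linalg.norm(d)
def plane(n,uv,z):
    c,d=ray(n,uv);return c+d*(z-c[2])/d[2]
def tri(a,b):
    (c,d),(e,g)=ray("top",a),ray("side",b)
    s=np.linalg.lstsq(np.c_[d,-g],e-c,rcond=None)[0];p,q=c+s[0]*d,e+s[1]*g
    return (p+q)/2,np.linalg.norm(p-q)
def blob(im,near,hue,smin=110,vmin=50,R=14):
    h=cv2.cvtColor(im,cv2.COLOR_BGR2HSV);m=cv2.inRange(h,(hue[0],smin,vmin),(hue[1],255,255))
    k=np.zeros_like(m);cv2.circle(k,near,R,255,-1)
    n,l,st,c=cv2.connectedComponentsWithStats(m&k)
    if n<2:return None
    i=1+np.argmax(st[1:,4]);return c[i],st[i].tolist(),l==i
E
python3 - <<'E'
from h import *
T,S=cv2.imread("pics/top0.png"),cv2.imread("pics/side0.png")
for nm,h,a,b,z in [("green",(45,80),(284,216),(309,251),.038),("yellow",(22,35),(256,200),(268,267),.038),("blue",(100,125),(293,209),(308,238),.038),("tab",(5,18),(273,208),(292,249),.07),("toggle",(5,18),(391,181),(345,147),.075)]:
    R=8 if z<.05 else 16
    t,s=blob(T,a,h,R=R),blob(S,b,h,R=R)
    if t is None or s is None: print(nm,t,s);continue
    P,g=tri(t[0],s[0]);print(nm,t[0].round(1),t[1],s[0].round(1),s[1],P.round(4),"gap",round(g,4),plane("top",t[0],z).round(4),plane("side",s[0],z).round(4))
c=cv2.resize(T[150:230,240:300],None,fx=6,fy=6,interpolation=2);d=cv2.resize(T[140:200,360:425],None,fx=6,fy=6,interpolation=2)
e=cv2.resize(S[210:285,245:320],None,fx=5,fy=5,interpolation=2);f=cv2.resize(S[115:175,300:360],None,fx=5,fy=5,interpolation=2)
o=np.zeros((600,800,3),np.uint8)
for (y,x),q in zip([(0,0),(0,365),(0,0),(0,0)],[c[:300],d[:300]]):o[y:y+q.shape[0],x:x+min(q.shape[1],800-x)]=q[:,:800-x]
o[300:,:375]=e[:300];o[300:,400:700]=f[:300]
cv2.imwrite("pics/crop1.png",o)
E
```

```text
green [283.5 216.1] [281, 213, 6, 7, 27] [308.4 251.1] [305, 248, 8, 7, 49] [0.4997 0.0671 0.0368] gap 0.0023 [0.5006 0.0676 0.038 ] [0.4981 0.0674 0.038 ]
yellow [256.1 199.9] [253, 197, 7, 7, 35] [267.4 266.6] [263, 263, 10, 8, 61] [0.5524 0.1526 0.0369] gap 0.0023 [0.5532 0.1531 0.038 ] [0.5508 0.1525 0.038 ]
blue [293.1 208.5] [290, 206, 7, 6, 35] [307.4 237.9] [304, 235, 8, 7, 49] [0.5232 0.0369 0.0365] gap 0.0022 [0.524  0.0373 0.038 ] [0.5215 0.0373 0.038 ]
tab [272.5 208.6] [270, 204, 6, 10, 41] [292.2 249.5] [286, 241, 13, 18, 136] [0.5212 0.0991 0.064 ] gap 0.0025 [0.5217 0.0993 0.07  ] [0.5172 0.1019 0.07  ]
toggle [391.4 179.7] [387, 174, 10, 13, 102] [344.5 146.6] [337, 143, 17, 9, 111] [ 0.6041 -0.2693  0.072 ] gap 0.0024 [ 0.6047 -0.2682  0.075 ] [ 0.6012 -0.2664  0.075 ]
```

View pics/crop1.png

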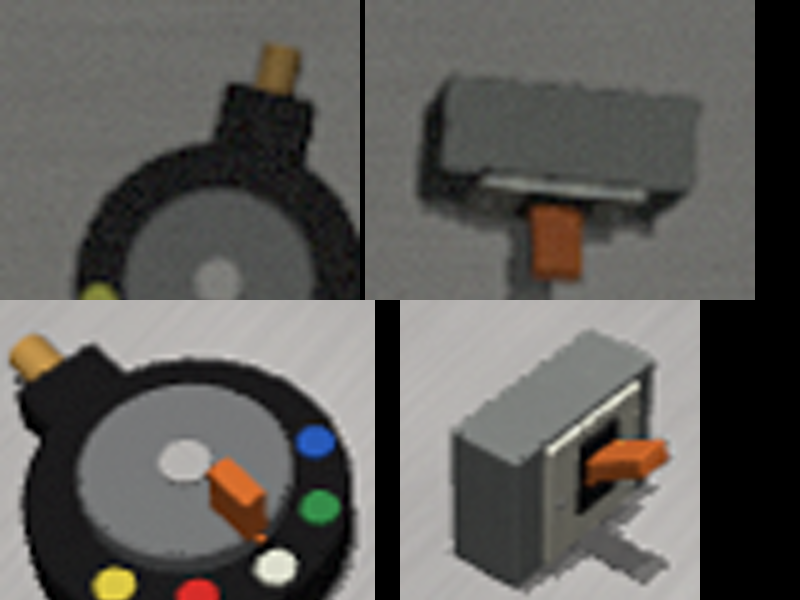

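The crop shows the tab pointing at white, with green next to it on the -y side. The toggle is up, and its end edge is at about (392,186) in the top view. The mark heights (0.037) and the blue–yellow chord (119 mm) agree with the text. The dial axis comes out near (0.560,0.089) with the tab pointing at 165.8°. Next I'll work out the tool-frame shifts.

```bash
cat >> h.py <<'E'
from scipy.spatial.transform import Rotation as Ro
def pose():
    o=ctrl.get_obs();w,x,y,z=o["eef_rot"];return np.array(o["eef_pos"]),Ro.from_quat([x,y,z,w])
def shift(p):
    e,R=pose();return R.inv().apply(np.array(p)-e)
C=np.array([.5603,.0891]);TH=np.radians(165.8)
def tcp(phi,back,z=.060):
    a=TH+phi;u=np.array([np.cos(a),np.sin(a)]);t=np.array([-u[1],u[0]]);return np.r_[C+.039*u-back*t,z]
E
python3 - <<'E'
from h import *
T,S=cv2.imread("pics/top0.png"),cv2.imread("pics/side0.png")
print("above",shift(tcp(0,.042,.10)).round(4),"down",shift(tcp(0,.042)).round(4))
for f in(0,.3,.45): print(f,tcp(f,.0205).round(4),shift(tcp(f,.0205)).round(4))
t,s=blob(T,(391,181),(5,18),R=16),blob(S,(345,147),(5,18),R=16)
for q,n in((t,"top"),(s,"side")):
    c,_=cv2.findContours(q[2].astype(np.uint8),0,1);print(n,cv2.boxPoints(cv2.minAreaRect(c[0])).round(1).tolist())
for z in(.083,.089):print(z,plane("top",(392,186.2),z).round(4))
# post top edges at z=.095 from crop
for a in((450,75),(700,100),(445,165),(690,190)):print(a,plane("top",(360+(a[0]-365)/6,140+a[1]/6),.095).round(4))
print("side tip",tri((391.8,186.2),(300+664-400>0 and 300+(662-400)/5,115+(452-300)/5)))
E
```

```text
above [-0.4367 -0.2385  0.1307] down [-0.4367 -0.2384  0.1707]
0 [0.5275 0.1185 0.06  ] [-0.44   -0.2597  0.1707]
0.3 [0.5203 0.1075 0.06  ] [-0.4376 -0.2726  0.1707]
0.45 [0.518  0.1014 0.06  ] [-0.4379 -0.2792  0.1708]
top [[387.0, 174.0], [396.0, 174.0], [396.0, 186.0], [387.0, 186.0]]
side [[336.29998779296875, 143.60000610351562], [352.6000061035156, 141.89999389648438], [353.29998779296875, 149.5], [337.0, 151.10000610351562]]
0.083 [ 0.5833 -0.2678  0.083 ]
0.089 [ 0.5824 -0.2666  0.089 ]
(450, 75) [ 0.6869 -0.2149  0.095 ]
(700, 100) [ 0.672  -0.3426  0.095 ]
(445, 165) [ 0.6401 -0.2106  0.095 ]
(690, 190) [ 0.6254 -0.3352  0.095 ]
side tip (array([ 0.58004456, -0.26717138,  0.08847258]), np.float64(0.00533144943931133))
```

```bash
python3 jog.py '[[[-0.06, -0.033, 0.01], [0, 0, -0.06], 0], [[-0.115, -0.063, 0.02], [0, 0, -0.12], 0], [[-0.17, -0.093, 0.03], [0, 0, -0.18], 0], [[-0.225, -0.123, 0.04], [0, 0, -0.24], 0], [[-0.28, -0.153, 0.05], [0, 0, -0.3], 0], [[-0.335, -0.183, 0.06], [0, 0, -0.36], 0], [[-0.39, -0.213, 0.08], [0, 0, -0.42], 0], [[-0.437, -0.238, 0.1], [0, 0, -0.45], 0], [[-0.437, -0.238, 0.13], [0, 0, -0.45], 0], [[-0.437, -0.238, 0.13], [0, 0, -0.45], 0]]'
python3 - <<'E'
from h import *
im=ctrl.camera("wrist");cv2.imwrite("pics/w1.png",im)
for p in [tcp(0,.042)]+[tcp(f,.0205) for f in(0,.3,.45)]:print(shift(p).round(4))
print(pose()[1].as_matrix().round(3)[:,:2])
E
```

```text
time_s: 1.35
eef_pos: [0.5314, 0.1393, 0.0983]
eef_rot: [-0.003, -0.024, 1.0, -0.0]
wrist_force: [0.0, -0.9, 0.9]
opening: 0.001
grasp_force: 0.0
[-0.0006 -0.0008  0.0401]
[ 0.0057 -0.0214  0.0401]
[ 0.0135 -0.032   0.0402]
[ 0.0161 -0.0381  0.0402]
[[-0.999 -0.049]
 [-0.049  0.999]
 [ 0.004  0.   ]]
```

View pics/w1.png

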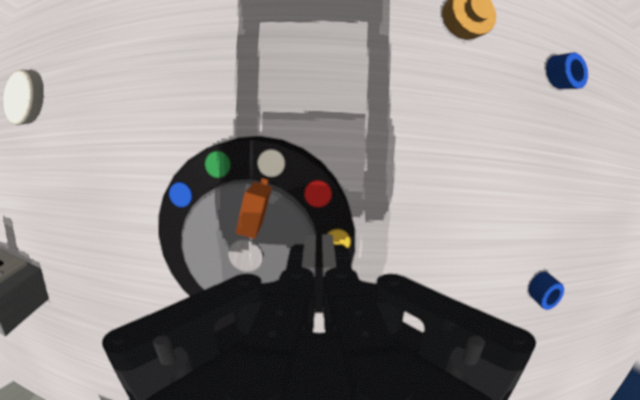

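The wrist view shows the shut fingertips at about (320,255), clear to the right of the tab at (255,207). Green (217,165) lies on the far side of the tab, so the push direction is right. I'll go down and push.

```bash
python3 jog.py '[[[0, 0, 0.02], [0, 0, 0], 0], [[0, 0, 0.04], [0, 0, 0], 0], [[0.003, -0.01, 0.04], [0, 0, 0], 0], [[0.006, -0.018, 0.04], [0, 0, 0], 0], [[0.008, -0.022, 0.04], [0, 0, 0], 0], [[0.01, -0.025, 0.04], [0, 0, 0], 0], [[0.012, -0.028, 0.04], [0, 0, 0], 0], [[0.013, -0.031, 0.04], [0, 0, 0], 0], [[0.014, -0.033, 0.04], [0, 0, 0], 0], [[0.014, -0.033, 0.04], [0, 0, 0], 0]]'
python3 - <<'E'
from h import *
T=ctrl.camera("top");cv2.imwrite("pics/t2.png",T)
S=ctrl.camera("side");cv2.imwrite("pics/s2.png",S)
o=np.hstack([cv2.resize(T[160:235,245:310],(390,450),interpolation=2),cv2.resize(S[210:285,250:318],(408,450),interpolation=2)])
cv2.imwrite("pics/crop2.png",o)
E
```

```text
time_s: 2.65
eef_pos: [0.5206, 0.1063, 0.0608]
eef_rot: [-0.001, -0.025, 1.0, -0.0]
wrist_force: [0.1, 0.1, -0.4]
opening: 0.002
grasp_force: 0.0
```

View pics/crop2.png

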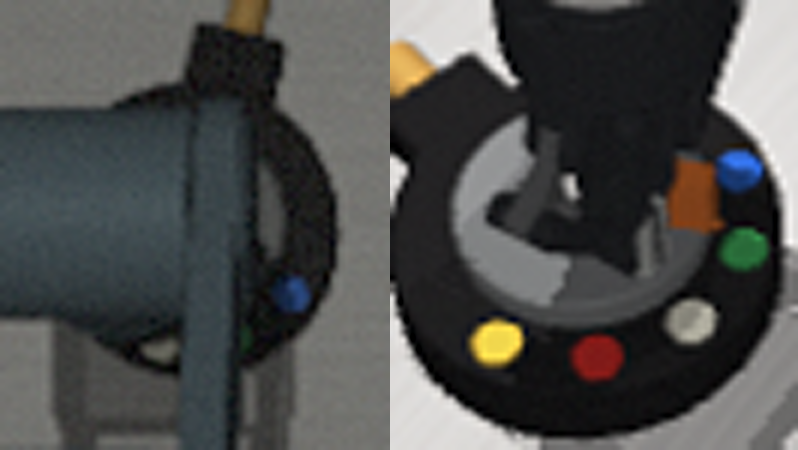

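In the side view the tab has clicked away from the finger to about (695,195), towards green (743,247), and the force has dropped to zero. I'll back off, lift, and measure its angle.

```bash
python3 jog.py '[[[0, 0.02, 0], [0, 0, 0], 0], [[0, 0.03, -0.02], [0, 0, 0], 0], [[0, 0.05, -0.06], [0, 0, 0], 0], [[0, 0.1, -0.09], [0, 0, 0], 0], [[0, 0.15, -0.09], [0, 0, 0], 0], [[0, 0.15, -0.09], [0, 0, 0], 0]]'
python3 - <<'E'
from h import *
T=ctrl.camera("top");S=ctrl.camera("side");cv2.imwrite("pics/t3.png",T)
o=np.hstack([cv2.resize(T[160:235,245:310],(390,450),interpolation=2),cv2.resize(S[210:285,250:318],(408,450),interpolation=2)])
cv2.imwrite("pics/crop3.png",o)
for R in(12,16):
  for n,im,q in(("top",T,(281,208)),("side",S,(300,243))):
    b=blob(im,q,(5,18),R=R)
    if b:
        p=plane(n,b[0],.066);d=p[:2]-C;print(n,b[0].round(1),b[1],p.round(4),"phi",round((np.arctan2(d[1],d[0])-TH)%6.2832,3),np.linalg.norm(d).round(4))
E
```

```text
time_s: 3.5
eef_pos: [0.5133, 0.2595, 0.1517]
eef_rot: [0.0, -0.027, 1.0, 0.0]
wrist_force: [-0.1, 0.3, -0.5]
opening: -0.0
grasp_force: 0.0
top [280.6 208.1] [278, 204, 6, 10, 37] [0.5233 0.0748 0.066 ] phi 0.616 0.0397
side [298.1 242.1] [292, 236, 14, 13, 148] [0.52   0.0758 0.066 ] phi 0.567 0.0425
top [280.6 208.1] [278, 204, 6, 10, 37] [0.5233 0.0748 0.066 ] phi 0.616 0.0397
side [298.1 242.1] [292, 236, 14, 13, 148] [0.52   0.0758 0.066 ] phi 0.567 0.0425
```

View pics/crop3.png

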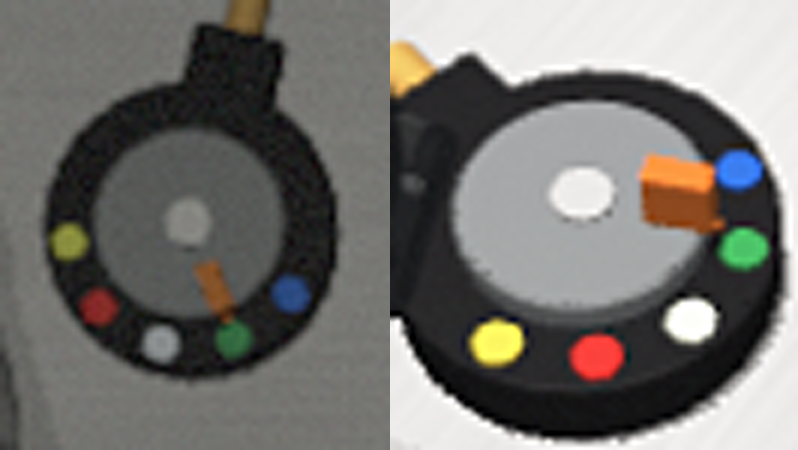

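Top view: the tab at (213,292) points straight at green (233,340). The measured angle is about 0.6 in both views, so the dial is set. Now on to the toggle, passing over at z = 0.15.

```bash
python3 jog.py '[[[-0.005, -0.06, 0], [0, 0, 0.02], 0], [[-0.01, -0.12, 0], [0, 0, 0.04], 0], [[-0.015, -0.18, 0], [0, 0, 0.06], 0], [[-0.02, -0.24, 0], [0, 0, 0.08], 0], [[-0.025, -0.3, 0], [0, 0, 0.1], 0], [[-0.03, -0.36, 0], [0, 0, 0.12], 0], [[-0.035, -0.42, 0], [0, 0, 0.14], 0], [[-0.04, -0.475, 0], [0, 0, 0.17], 0], [[-0.042, -0.53, 0], [0, 0, 0.17], 0], [[-0.042, -0.53, 0.02], [0, 0, 0.17], 0]]'
python3 - <<'E'
from h import *
im=ctrl.camera("wrist");S=ctrl.camera("side")
cv2.imwrite("pics/w4.png",np.hstack([cv2.resize(im,(480,300)),cv2.resize(S[90:190,270:370],(300,300))]))
print(shift([.584,-.2675,.1]).round(4),pose()[1].as_matrix().round(3)[:,:2])
E
```

```text
time_s: 4.85
eef_pos: [0.5822, -0.2772, 0.1323]
eef_rot: [0.002, 0.063, 0.998, -0.002]
wrist_force: [0.7, 0.1, -0.6]
opening: 0.002
grasp_force: 0.0
[-0.0042  0.0038  0.0277] [[-0.992  0.123]
 [ 0.123  0.992]
 [ 0.006  0.003]]
```

View pics/w4.png

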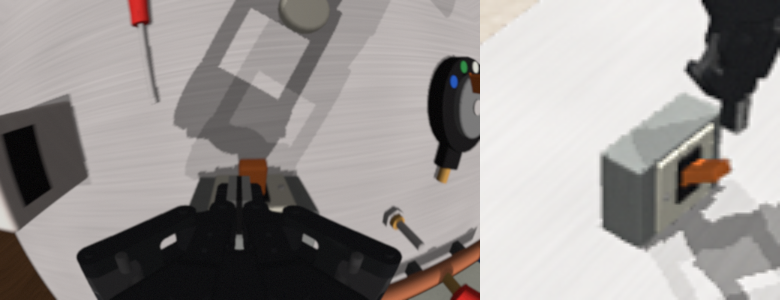

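The wrist view shows the shut fingers at (240,190) over the toggle, which at (253,172) sits about 4 mm to the +y side. The side view confirms the fingers are above the bar and in front of the post. I'll centre and push down in steps.

```bash
python3 jog.py '[[[-0.002, 0.004, 0], [0, 0, 0], 0], [[-0.002, 0.004, 0.02], [0, 0, 0], 0], [[-0.002, 0.004, 0.035], [0, 0, 0], 0], [[-0.002, 0.004, 0.042], [0, 0, 0], 0], [[-0.002, 0.004, 0.048], [0, 0, 0], 0], [[-0.002, 0.004, 0.054], [0, 0, 0], 0], [[-0.002, 0.004, 0.06], [0, 0, 0], 0], [[-0.002, 0.004, 0.066], [0, 0, 0], 0], [[-0.002, 0.004, 0.066], [0, 0, 0], 0]]'
```

```text
time_s: 6.08
eef_pos: [0.5847, -0.267, 0.0647]
eef_rot: [-0.0, 0.06, 0.998, 0.0]
wrist_force: [0.1, 0.3, -0.1]
opening: 0.005
grasp_force: 0.0
```

```bash
python3 jog.py '[[[0, 0, 0.003], [0, 0, 0], 0], [[0, 0, 0.006], [0, 0, 0], 0], [[0, 0, 0.009], [0, 0, 0], 0], [[0, 0, 0.009], [0, 0, 0], 0]]'; python3 jog.py '[[[0, 0, 0.002], [0, 0, 0], 0], [[0, 0, 0.002], [0, 0, 0], 0]]'
python3 - <<'E'
from h import *
S=ctrl.camera("side");cv2.imwrite("pics/s5.png",cv2.resize(S[100:180,295:375],(480,480),interpolation=2))
E
```

```text
time_s: 6.58
eef_pos: [0.5849, -0.267, 0.0561]
eef_rot: [-0.0, 0.06, 0.998, 0.0]
wrist_force: [0.1, -0.1, 0.2]
opening: 0.001
grasp_force: 0.0
time_s: 6.82
eef_pos: [0.5848, -0.267, 0.0542]
eef_rot: [-0.0, 0.06, 0.998, 0.0]
wrist_force: [1.3, -0.4, 0.6]
opening: 0.001
grasp_force: 0.2
```

View pics/s5.png

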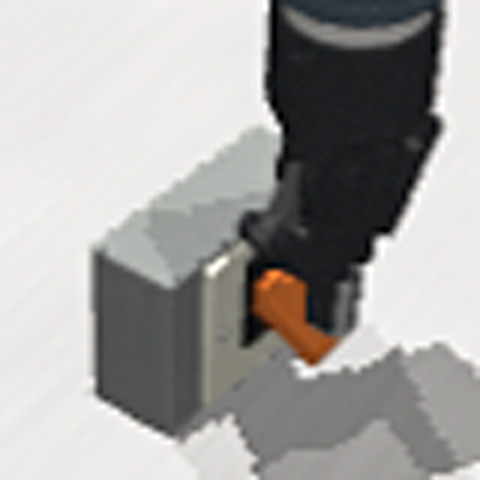

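The toggle now slopes below level, with its tip at about (318,350), but there is no stop force yet. I'll go on in 2 mm steps until the stop is felt.

```bash
for i in 1 ; do python3 jog.py '[[[0, 0, 0.002], [0, 0, 0], 0], [[0, 0, 0.002], [0, 0, 0], 0]]'; done; python3 jog.py '[[[0, 0, 0.002], [0, 0, 0], 0], [[0, 0, 0.002], [0, 0, 0], 0]]'
```

```text
time_s: 7.12
eef_pos: [0.585, -0.2671, 0.0531]
eef_rot: [0.0, 0.06, 0.998, -0.0]
wrist_force: [-1.4, 1.8, 6.1]
opening: -0.001
grasp_force: 3.4
time_s: 7.38
eef_pos: [0.5852, -0.2672, 0.0527]
eef_rot: [0.0, 0.06, 0.998, -0.0]
wrist_force: [-6.3, 3.9, 16.5]
opening: -0.001
grasp_force: 8.6
```

The TCP has stalled at z ≈ 0.053 while the force rises to 16 N. That is the lower stop, near the 0.0547 I predicted. I'll lift off and check.

```bash
python3 jog.py '[[[0, 0, -0.02], [0, 0, 0], 0], [[0, 0, -0.07], [0, 0, 0], 0], [[0.04, 0, -0.12], [0, 0, 0], 0], [[0.1, 0, -0.15], [0, 0, 0], 0], [[0.15, 0, -0.15], [0, 0, 0], 0], [[0.2, 0, -0.15], [0, 0, 0], 0], [[0.2, 0, -0.15], [0, 0, 0], 0], [[0.2, 0, -0.15], [0, 0, 0], 0]]'
python3 - <<'E'
from h import *
T=ctrl.camera("top");S=ctrl.camera("side")
cv2.imwrite("pics/f.png",np.vstack([np.hstack([cv2.resize(S[100:180,295:375],(300,300),interpolation=2),cv2.resize(T[160:235,245:310],(300,300),interpolation=2)]),cv2.resize(T[60:300,120:480],(600,300))]))
ax=np.array([.993,-.115]);F=np.array([.6328,-.273])
b=blob(S,(343,152),(5,18),R=16);print(b[0],b[1])
c,_=cv2.findContours(b[2].astype(np.uint8),0,1);p=c[0][:,0];e=p[np.argmax(p.sum(1))];print("side lowest-right px",e)
V=np.array(ctrl.camera_params("side")["view"]);q=ctrl.camera_params("side");f=200/np.tan(np.radians(q["fovy"]/2))
for a in(.8,.9,1.0):
    s=.5-a;X=np.r_[F-(.008+.045*np.cos(s))*ax,.062+.045*np.sin(s)];c=V[:3,:3]@X+V[:3,3];print(a,"tip px",q["cx"]+f*c[0]/-c[2],q["cy"]-f*c[1]/-c[2])
E
```

```text
time_s: 8.38
eef_pos: [0.3868, -0.2436, 0.2012]
eef_rot: [0.001, 0.06, 0.998, -0.001]
wrist_force: [-0.3, -0.3, -1.0]
opening: -0.001
grasp_force: 0.0
[343.83660131 151.62745098] [337, 143, 16, 18, 153]
side lowest-right px [347 160]
0.8 tip px 349.8900363648795 155.98308879237868
0.9 tip px 349.3689886081351 156.89084433254715
1.0 tip px 348.7409729355388 157.68609190418493
```

View pics/f.png

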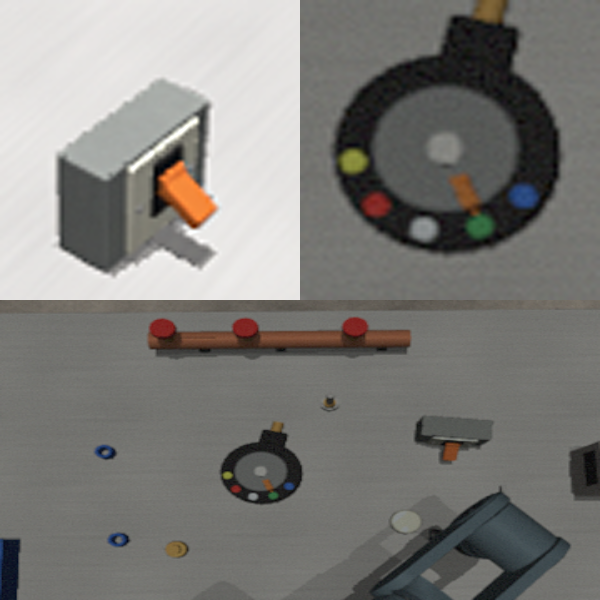

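The toggle slopes fully down, with its tip at about (205,215) in the crop. The dial still points at green and the loose parts are where they stood. The robot is clear, so I'm handing in.

```bash
python3 -c "
from bench import ctrl
print(ctrl.hand_in())"
```

```text
the job is handed in; nothing more can be done
None
```

I pushed the dial round to rest at the green mark (about 0.6 rad in both views), then pushed the toggle down to its lower stop, left the loose parts where they stood, and handed the job in at about 8.5 s; no verdict was returned.

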